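# Open the latched gate of the flask pen

## Robot

A 6-joint arm with a two-finger parallel gripper is mounted at the origin on a cart in front of the work surface, level with it; the furniture and walls round the work are solid. World frame = base frame: x ahead of the robot, y to its left, z up, the work surface at z = 0. Lengths are in mm, angles in rad, forces in N, time in s.
With the tool pointing down it reaches from about 350 to 975 mm from the base axis. Payload 7.1 kg.
Tool frame: the origin (TCP) lies at the very end of the fingers, on their centre line; the grasp point (between the pads) lies 19 mm behind it; z points along the fingers, y is the line along which they close (so a half turn about z gives the same grasp; the last joint's range is limited). The gripper opens to 88 mm and grips with 3 to 60 N. Pads are 20 mm wide; open, the fingers measure 115 mm over their backs; the gripper's body (75 mm by 178 mm) begins 61 mm behind the grasp point.
Start: joints at [1.121, 0.423, 1.63, -0, 1.089, -0.019], TCP at [260.966, 567.892, 222.675] pointing down, gripper open.
Joint ranges: [-3, 3], [-0.9, 2.11], [0.09, 2.58], [-1.31, 4.45], [0.11, 2.69], [-2.54, 2.54]. Speed limits (rad/s): [2.39, 2.39, 3.01, 3.14, 3.14, 3.14].

## Interface

Orientations are given as a rotation vector (axis times angle).
In Python, from workcell import * gives the robot as it stands.
- The arm moves only by the tool step_arm, never from a script. Its argument "deltas" is a list of rows, each a list of 3 entries, a list of its own where there are three numbers: the shift along the tool's x, y, z in units of 300 mm (1.0 is 300 mm), then the turn, a rotation vector about the tool's x, y, z in units of 1.5 rad (1.0 is 1.5 rad), then the gripper command: -1 is shut, 1 is fully open, values between are in proportion. In form: [[[dx, dy, dz], [rx, ry, rz], gripper], ...]. A call has 1 to 20 rows; each row is the pose to reach, as a shift and turn from the pose commanded when the call began, along the tool's axes at that moment; what a row does not reach only later rows make up. A row lasts 1/12 s, in which the tool goes at most 41.7 mm and 7.16 degrees, less where a joint would pass 70% of its speed; a pose out of reach is approached as far as the arm can. A call with a number of a shift or a turn outside -1 to 1 is refused whole. A call with a gripper value outside its range is refused whole. The fingers move at their own pace and stop on an object; the grip force is fixed at half the most. Time passes only in rows, so rows that repeat a pose let the fingers close. It gives the time, the measured TCP pose, the force, the opening and the grip force at its end, in the units of the state.
- get_obs(): the state, without advancing time (a new reading comes with each control period).
- get_image(name): name is "side" or "top"; returns a dict with "pixels" (384x512x3 uint8, red, green, blue), "fx", "fy", "cx", "cy" (pixels), "T" (4x4, takes a point from camera to world coordinates). Camera axes: x right, y down, z forward; pixel columns grow to the right and rows downward; lengths in mm; the calibration is good to about 2 mm. A picture is of the moment at which its call begins. There is no depth.
- close_job(): hands the job in; it is judged then, once.
The state is a dict: "t": time; "qpos": joint angles; "qvel": joint speeds; "joint_torque": joint torques, N m; "ee_pos": TCP position; "orientation": TCP orientation; "ft_force": force on the tool from outside, world axes, zero at the start; "moment": the same for the moment, N m; "width": finger opening in mm; "grasp_force": force on a finger pad.
Only numpy, scipy, OpenCV 4.12 (cv2) and the standard library are available. Lean on these libraries where they do the work, as an engineer would, in place of code of your own. Each camera call takes 0.05 s, during which the arm holds its last target. There are 200 camera calls.

## Task

Open the gate of the small pen that holds the two pale flasks with white caps: lift its latch bar by the orange knob until it is clear of the catch, swing the gate wide open towards you, then let the bar drop back down level on the gate. Leave the latch of the other pen, the one with the brown vials, alone.

Things in the scene. Friction and masses are not known exactly. Their poses are not given: they have to be found in the camera images.
- flask_knob (a point): centre of the orange upright cylinder knob (26 mm across, 34 high, black band) on the level 10 mm steel latch bar of the pen with two pale square white-capped flasks (87 mm); gate rail 39 mm below it, else 30 mm free beside it. Axes, turning with gate and bar; when latched: z up, y along the bar to its pivot and hinge, on the robot's left, x square to the gate, into the pen
- flask_gate (a joint): that pen's gate (160 mm long) about its vertical hinge line, which lies 121 mm from the knob centre along the knob's +y when latched. rad, 0 shut, grows as the latch end swings towards the robot (clockwise from above), stop at 1.65. Turns easily, stays where it is left
- flask_bar (a joint): that pen's latch bar (0.1 kg, falls by its weight) about its level pivot on the gate, 105 mm from the knob centre along +y, same height. rad, 0 level on its rest, grows as the knob rises, stop 0.9. Its end, 65 mm past the knob, lies in a dark U catch with a front lip; it clears when the knob is 15 mm (0.14 rad) up; 30 to 40 mm is ample
- vial_bar (a joint): the same for the latch bar of the other pen, which looks alike but holds three brown vials with black caps; it is to stay down

How it is judged:
By the outcome, as a careful person would: the job done as asked, in the order asked, and still so for the second after the job is handed in, with the robot touching nothing.
It also fails if it takes over 35 s, if anything falls off the work surface, if the arm or the gripper's body presses on something with over 40 N, if the wrist force passes 120 N, or if a joint passes its speed limit or range.

## Working session

There is one attempt and no reset: what is moved stays moved. The work goes in short steps, Python scripts to look and compute and a tool call to move; the robot and the scene stay as the last step left them, time stands still between calls to the robot, and variables do not carry over. Pictures are saved under pics/ and viewed, at most 10 in all, crops included, and the job is handed in when it is done.

Besides the shell and the picture viewer there is one more tool, called after ">>>" by a JSON object that holds its "fn" and its "kwargs", one argument or row to a line. step_arm: Moves the arm, as the interface text tells. Its arguments: {"type":"object","properties":{"deltas":{"type":"array","items":{"type":"array"}}},"required":["deltas"]}

```bash
mkdir -p pics; ls; python3 - <<'E'
from workcell import *
import cv2
o=get_obs();print({k:o[k] for k in('t','ee_pos','orientation','width','ft_force')})
for n in('top','side'):
    i=get_image(n);cv2.imwrite(f'pics/{n}0.png',cv2.resize(i['pixels'][:,:,::-1],(800,600),interpolation=cv2.INTER_CUBIC))
    print(n,i['fx'],i['cx'],i['cy'],i['T'])
E
```

```text
pics
{'t': 0.0, 'ee_pos': array([260.71897414, 567.40438317, 221.90378339]), 'orientation': array([-6.71416789e-01, -3.06862104e+00,  2.33310749e-03]), 'width': 87.36823179327992, 'ft_force': array([-0.33771419, -0.41168331, -0.04583113])}
top 437.5717618017392 261.65099379716116 181.10557127191348 [[ 1.70331555e-02 -9.81128231e-01  1.92606506e-01  3.42462362e+02]
 [-9.99748921e-01 -1.95173543e-02 -1.10076682e-02 -5.86231100e+01]
 [ 1.45591034e-02 -1.92370651e-01 -9.81214332e-01  1.33685080e+03]
 [ 0.00000000e+00  0.00000000e+00  0.00000000e+00  1.00000000e+00]]
side 436.86752257612596 255.95975586320785 192.09101390193428 [[-8.99828221e-01  2.83548341e-01 -3.31526034e-01  9.48719193e+02]
 [ 4.35598995e-01  5.42678359e-01 -7.18159950e-01  7.84395247e+02]
 [-2.37210582e-02 -7.90632997e-01 -6.11830675e-01  8.27581730e+02]
 [ 0.00000000e+00  0.00000000e+00  0.00000000e+00  1.00000000e+00]]
```

View pics/top0.png

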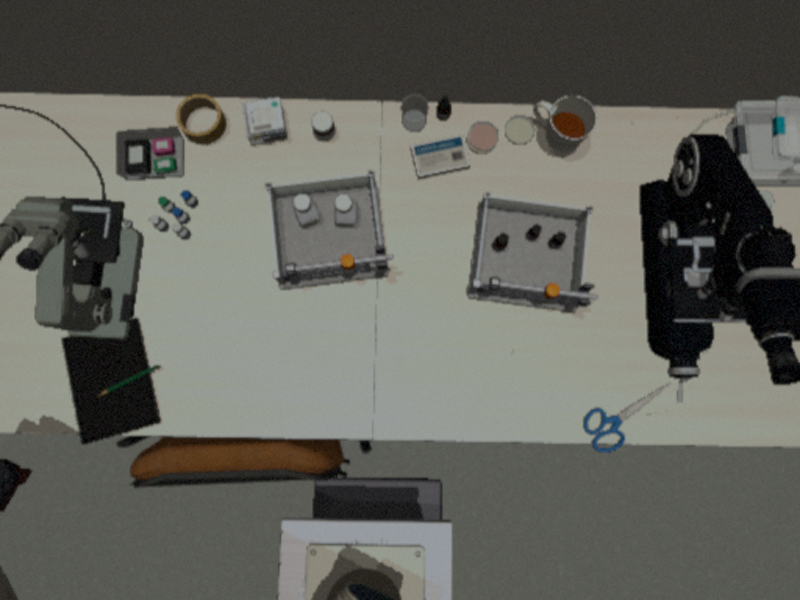

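View pics/side0.png

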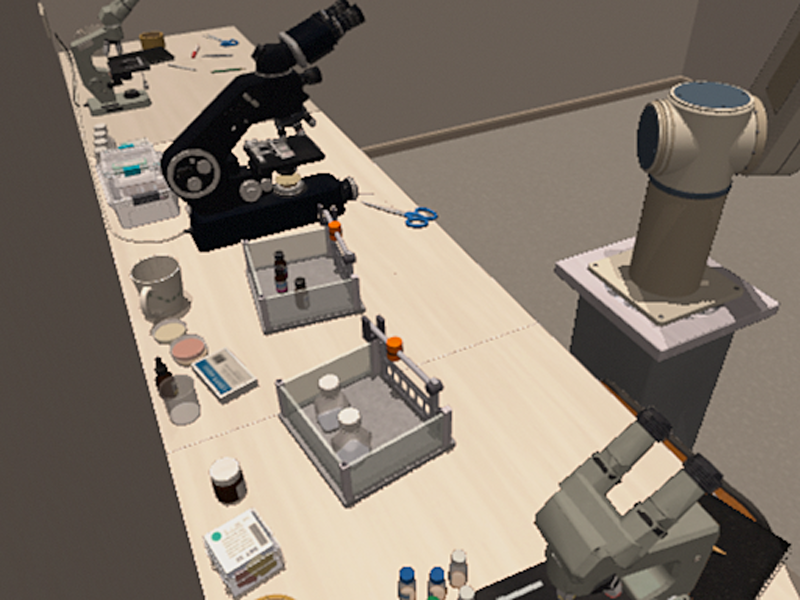

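The flask pen is the left one in the top view, with its knob at about (347,261) and its bar running from the pivot at (290,268) to the catch at (383,263). In the side view its knob is at (394,348). Next I'll triangulate the knob and enlarge the area.

```bash
cat >h.py <<'E'
import numpy as np,cv2
from workcell import *
def ray(i,u,v):
    T=i['T'];d=T[:3,:3]@[(u-i['cx'])/i['fx'],(v-i['cy'])/i['fy'],1];return T[:3,3],d/np.linalg.norm(d)
def tri(a,b):
    A=np.zeros((3,3));y=np.zeros(3)
    for o,d in(a,b):
        P=np.eye(3)-np.outer(d,d);A+=P;y+=P@o
    p=np.linalg.solve(A,y);return p,[np.linalg.norm((np.eye(3)-np.outer(d,d))@(p-o)) for o,d in(a,b)]
def atz(r,z): o,d=r;return o+d*(z-o[2])/d[2]
def orange(i,c,r=14):
    h=cv2.cvtColor(i['pixels'],cv2.COLOR_RGB2HSV);m=cv2.inRange(h,(5,170,110),(22,255,255))
    m2=np.zeros_like(m);u,v=c;m2[v-r:v+r,u-r:u+r]=m[v-r:v+r,u-r:u+r]
    y,x=np.nonzero(m2);return (x.min()+x.max())/2,(y.min()+y.max())/2,x.mean(),y.mean(),len(x),(x.min(),x.max(),y.min(),y.max())
def crop(i,u0,v0,w,h,s,f): cv2.imwrite('pics/'+f,cv2.resize(i['pixels'][v0:v0+h,u0:u0+w,::-1],None,fx=s,fy=s,interpolation=cv2.INTER_CUBIC))
E
python3 - <<'E'
from h import *
t=get_image('top');s=get_image('side')
a=orange(t,(222,167));b=orange(s,(252,222));print(a,b)
print(tri(ray(t,*a[:2]),ray(s,*b[:2])))
x=t['pixels'][150:190,165:265];y=s['pixels'][195:260,210:310]
cv2.imwrite('pics/c1.png',cv2.vconcat([cv2.resize(x,(800,320),interpolation=2)[:,:,::-1],cv2.resize(y,(430,280),interpolation=2)[:,:,::-1].copy() if 0 else cv2.copyMakeBorder(cv2.resize(y,(430,280),interpolation=2)[:,:,::-1],0,0,0,370,0)]))
E
```

```text
(np.float64(222.0), np.float64(166.5), np.float64(221.89583333333334), np.float64(166.625), 48, (np.int64(219), np.int64(225), np.int64(163), np.int64(170))) (np.float64(251.5), np.float64(223.0), np.float64(251.75903614457832), np.float64(221.42168674698794), 83, (np.int64(247), np.int64(256), np.int64(216), np.int64(230)))
(array([623.21477801,  43.43945233, 105.82407239]), [np.float64(1.721528790324983), np.float64(1.7215287903250494)])
```

View pics/c1.png

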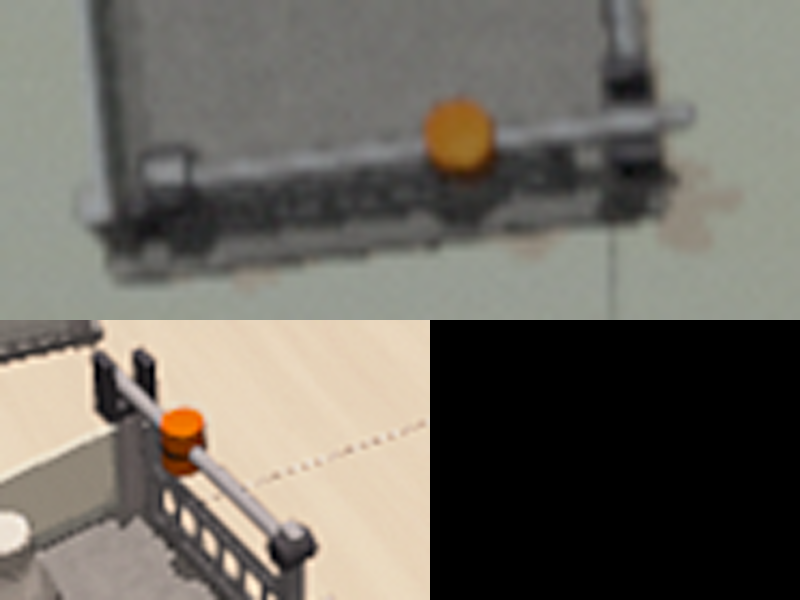

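```bash
cat >>h.py <<'E'
from scipy.spatial.transform import Rotation as R
K=np.array([623.2,43.4,106.]);PSI=0.122   # knob latched; yaw of knob x axis
def tool(yaw,tilt=0):  # tool z down, tool y along knob x (yaw); tilt = bar angle
    B=R.from_euler('z',yaw)*R.from_rotvec([-tilt,0,0])
    return B*R.from_matrix(np.array([[0,1,0],[1,0,0],[0,0,-1.]]).T)
def knob(g,b):
    B=R.from_euler('z',PSI);H=K+B.apply([0,121,0])
    G=R.from_euler('z',PSI-g)
    return H+G.apply([0,-16-105*np.cos(b),105*np.sin(b)])
def rows(poses):
    o=get_obs();R0=R.from_rotvec(o['orientation']);p0=o['ee_pos']
    for p,r in poses:
        print(np.round(R0.inv().apply(np.array(p)-p0)/300,3).tolist(),np.round((R0.inv()*r).as_rotvec()/1.5,3).tolist())
def grasp(g,b,up=2): # TCP pose for pads 'up' mm above knob centre along knob axis
    r=tool(PSI-g,b);return knob(g,b)+r.apply([0,0,19-up]),r
E
python3 - <<'E'
from h import *
q=tool(PSI)
print(q.as_matrix().round(2))
rows([((340,280,300),tool(.6)),((480,60,280),q),((623,43.4,190),q)])
E
```

```text
[[-0.12  0.99  0.  ]
 [ 0.99  0.12  0.  ]
 [ 0.    0.   -1.  ]]
[-0.64, -0.761, -0.259] [-0.001, 0.0, 0.36]
[-1.37, -1.232, -0.192] [-0.001, 0.0, 0.679]
[-1.827, -1.083, 0.108] [-0.001, 0.0, 0.679]
```

>>> {"fn": "step_arm", "kwargs": {
  "deltas": [
    [[-0.64,-0.76,-0.26],[0,0,0.36],0.15],
    [[-0.64,-0.76,-0.26],[0,0,0.36],0.15],
    [[-0.64,-0.76,-0.26],[0,0,0.36],0.15],
    [[-0.64,-0.76,-0.26],[0,0,0.36],0.15],
    [[-0.64,-0.76,-0.26],[0,0,0.36],0.15],
    [[-0.64,-0.76,-0.26],[0,0,0.36],0.15],
    [[-0.64,-0.76,-0.26],[0,0,0.36],0.15],
    [[-0.64,-0.76,-0.26],[0,0,0.36],0.15],
    [[-0.64,-0.76,-0.26],[0,0,0.36],0.15],
    [[-0.64,-0.76,-0.26],[0,0,0.36],0.15]
  ]
}}

```text
t: 1.03
ee_pos: [340.5, 280.2, 301.0]
orientation: [1.469, 2.777, 0.002]
ft_force: [-0.9, 0.9, -0.9]
width: 50.3
grasp_force: 0.0
```

```bash
python3 - <<'E'
from h import *
q=tool(PSI)
o=get_obs();print(o['t'],o['ee_pos'],o['width'],o['qpos'])
rows([((480,60,280),q),((623,43.4,190),q)])
E
```

```text
1.0333 [340.54726298 280.21982756 301.03765986] 50.29968678834039 [6.61325493e-01 4.71566935e-02 1.93322907e+00 3.23670745e-04
 1.15997577e+00 6.34946782e-02]
[-0.868, -0.029, 0.07] [0.001, -0.0, 0.317]
[-1.183, 0.334, 0.37] [0.001, -0.0, 0.317]
```

>>> {"fn": "step_arm", "kwargs": {
  "deltas": [
    [[-0.87,-0.03,0.07],[0,0,0.317],0.15],
    [[-0.87,-0.03,0.07],[0,0,0.317],0.15],
    [[-0.87,-0.03,0.07],[0,0,0.317],0.15],
    [[-0.87,-0.03,0.07],[0,0,0.317],0.15],
    [[-0.87,-0.03,0.07],[0,0,0.317],0.15],
    [[-0.87,-0.03,0.07],[0,0,0.317],0.15],
    [[-0.87,-0.03,0.07],[0,0,0.317],0.15],
    [[-0.87,-0.03,0.07],[0,0,0.317],0.15],
    [[-0.87,-0.03,0.07],[0,0,0.317],0.15]
  ]
}}

```text
t: 1.78
ee_pos: [480.0, 60.9, 278.8]
orientation: [-2.079, -2.353, 0.001]
ft_force: [-0.1, 0.3, -0.4]
width: 50.4
grasp_force: 0.0
```

```bash
python3 - <<'E'
from h import *
q=tool(PSI)
rows([((623.2,43.4,160),q)])
E
```

```text
[-0.117, 0.467, 0.395] [-0.001, -0.0, 0.001]
```

>>> {"fn": "step_arm", "kwargs": {
  "deltas": [
    [[-0.117,0.467,0.2],[0,0,0],0.15],
    [[-0.117,0.467,0.2],[0,0,0],0.15],
    [[-0.117,0.467,0.2],[0,0,0],0.15],
    [[-0.117,0.467,0.2],[0,0,0],0.15],
    [[-0.117,0.467,0.395],[0,0,0],0.15],
    [[-0.117,0.467,0.395],[0,0,0],0.15],
    [[-0.117,0.467,0.395],[0,0,0],0.15],
    [[-0.117,0.467,0.395],[0,0,0],0.15]
  ]
}}

```text
t: 2.45
ee_pos: [622.4, 44.9, 160.4]
orientation: [-2.075, -2.356, 0.003]
ft_force: [0.3, 0.8, 0.6]
width: 50.2
grasp_force: 0.0
```

```bash
python3 - <<'E'
from h import *
s=get_image('side');t=get_image('top');o=get_obs();print(o['ee_pos'])
a=s['pixels'][130:260,190:320];b=t['pixels'][110:210,170:280]
cv2.imwrite('pics/c2.png',cv2.hconcat([cv2.resize(a,(400,400),interpolation=2),cv2.resize(b,(400,400),interpolation=2)])[:,:,::-1])
print(*[np.round(v,3) for v in (s['T'],)][:0])
for i in(s,t):
    T=np.linalg.inv(i['T']);c=T[:3,:3]@o['ee_pos']+T[:3,3];print(c[0]/c[2]*i['fx']+i['cx'],c[1]/c[2]*i['fy']+i['cy'])
rows([grasp(0,0)])
E
```

```text
[624.15202693  44.21484976 162.90523611]

249.86092335482925 205.37649522999996
219.85319745958466 162.02400657145307
[-0.002, -0.004, 0.246] [0.002, -0.0, 0.003]
```

View pics/c2.png

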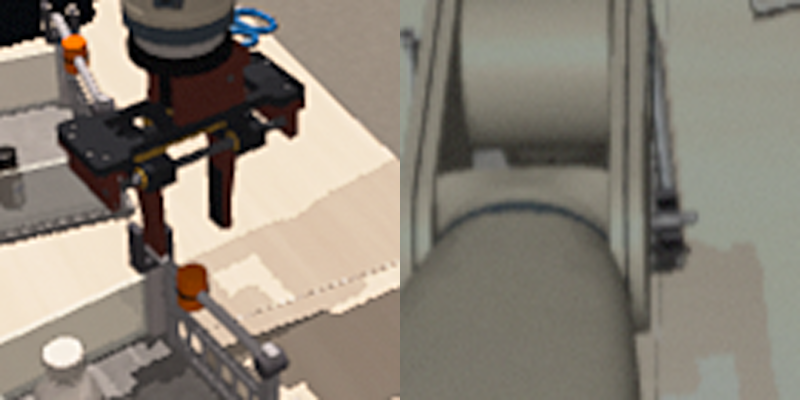

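The fingertips at about (158,245) and (222,222) in the side crop straddle the knob at (192,287), so I'll go down.

>>> {"fn": "step_arm", "kwargs": {
  "deltas": [
    [[0,0,0.1],[0,0,0],0.15],
    [[0,0,0.15],[0,0,0],0.15],
    [[0,0,0.2],[0,0,0],0.15],
    [[0,0,0.245],[0,0,0],0.15],
    [[0,0,0.245],[0,0,0],0.15],
    [[0,0,0.245],[0,0,0],0.15]
  ]
}}

```text
t: 3.05
ee_pos: [623.8, 42.9, 88.5]
orientation: [2.078, 2.355, 0.001]
ft_force: [0.1, 0.0, 0.4]
width: 50.2
grasp_force: 0.0
```

```bash
python3 - <<'E'
from h import *
s=get_image('side');o=get_obs();print(o['ee_pos'],o['ft_force'])
crop(s,200,150,110,110,5,'c3.png')
E
```

```text
[624.34854586  42.8823602   88.99748642] [ 0.85363189 -0.62495095  0.3134462 ]
```

View pics/c3.png

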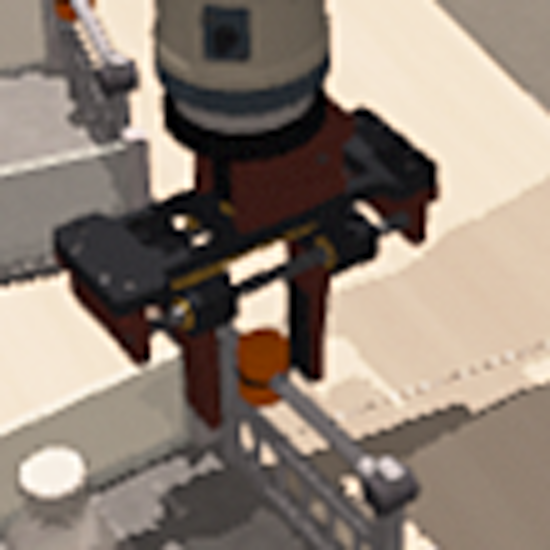

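The knob at (262,365) sits between the fingers at (203,400) and (308,350), with nothing touching. I'll close on it.

>>> {"fn": "step_arm", "kwargs": {
  "deltas": [
    [[0,0,0],[0,0,0],-1],
    [[0,0,0],[0,0,0],-1],
    [[0,0,0],[0,0,0],-1],
    [[0,0,0],[0,0,0],-1],
    [[0,0,0],[0,0,0],-1],
    [[0,0,0],[0,0,0],-1]
  ]
}}

```text
t: 3.6
ee_pos: [620.4, 42.1, 88.1]
orientation: [-2.076, -2.352, 0.008]
ft_force: [-10.7, -2.6, 11.7]
width: 25.3
grasp_force: 30.0
```

```bash
python3 - <<'E'
from h import *
o=get_obs();print(o['ee_pos'],o['ft_force'],o['width'],o['grasp_force'],o['qpos'])
p0,r0=grasp(0,0)
for b in(.08,.16,.24,.33):
    p,r=grasp(0,b);print(np.round(r0.inv().apply(p-p0)/300,3),np.round((r0.inv()*r).as_rotvec()/1.5,3))
E
```

```text
[620.43136907  42.12178043  88.11410752] [-10.72159006  -2.63040448  11.66729181] 25.30319157304541 30.002381801605225 [ 4.88649683e-02  5.93011684e-01  1.70936636e+00 -5.77343643e-04
  8.45660400e-01 -7.52603290e-02]
[-0.003  0.    -0.028] [ 0.    -0.053  0.   ]
[-0.005 -0.    -0.056] [ 0.    -0.107  0.   ]
[-0.003 -0.    -0.085] [ 0.   -0.16 -0.  ]
[ 0.001  0.    -0.116] [ 0.   -0.22 -0.  ]
```

>>> {"fn": "step_arm", "kwargs": {
  "deltas": [
    [[0,-0.012,0],[0,0,0],-1],
    [[-0.003,-0.012,-0.028],[0,-0.053,0],-1],
    [[-0.005,-0.012,-0.056],[0,-0.107,0],-1],
    [[-0.003,-0.012,-0.085],[0,-0.16,0],-1],
    [[0.001,-0.012,-0.116],[0,-0.22,0],-1],
    [[0.001,-0.012,-0.116],[0,-0.22,0],-1],
    [[0.001,-0.012,-0.116],[0,-0.22,0],-1]
  ]
}}

```text
t: 4.18
ee_pos: [620.1, 42.2, 123.4]
orientation: [1.9, 2.158, -0.319]
ft_force: [-1.4, -5.6, 3.0]
width: 25.7
grasp_force: 30.0
```

```bash
python3 - <<'E'
from h import *
s=get_image('side');o=get_obs();print(o['ee_pos'],o['ft_force'],o['width'],R.from_rotvec(o['orientation']).as_matrix().round(3))
crop(s,200,150,110,110,5,'c4.png')
print(grasp(0,.33)[0])
E
```

```text
[620.04508624  42.14876003 123.21587226] [-0.09657411 -4.358332    2.20323152] 25.253021761370647 [[-0.119  0.992  0.041]
 [ 0.938  0.126 -0.323]
 [-0.325  0.    -0.946]]
[623.18091509  43.55565682 123.94179814]
```

View pics/c4.png

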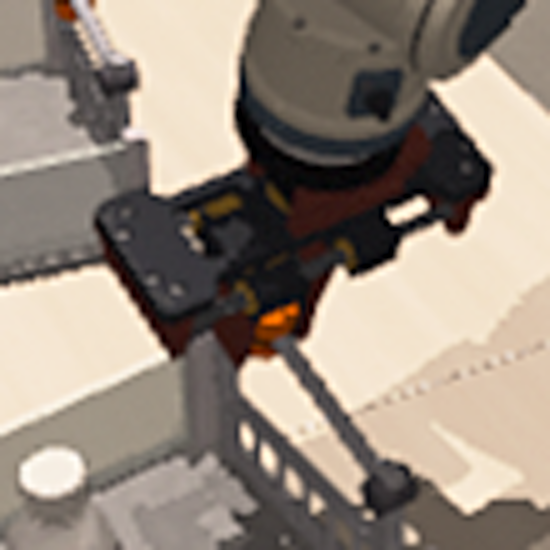

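The bar is up (about 35 mm) and running free along (285,345)→(390,480), and the forces are small. Next is the swing.

```bash
sed -i 's/^K=.*/K=np.array([620.0,42.2,106.]);PSI=0.122/' h.py; python3 - <<'E'
from h import *
p0,r0=grasp(0,.33)
for g in np.arange(1,10)*.08:
    p,r=grasp(g,.33);print(round(g,2),np.round(r0.inv().apply(p-p0)/300,3).tolist(),np.round((r0.inv()*r).as_rotvec()/1.5,3).tolist())
E
```

```text
0.08 [0.001, -0.032, -0.0] [0.017, 0.0, 0.05]
0.16 [0.005, -0.064, -0.002] [0.035, 0.0, 0.101]
0.24 [0.011, -0.096, -0.004] [0.052, -0.0, 0.151]
0.32 [0.019, -0.127, -0.007] [0.069, 0.0, 0.202]
0.4 [0.03, -0.157, -0.01] [0.086, 0.0, 0.252]
0.48 [0.043, -0.186, -0.015] [0.104, 0.0, 0.303]
0.56 [0.058, -0.214, -0.02] [0.121, 0.0, 0.353]
0.64 [0.075, -0.241, -0.026] [0.138, 0.0, 0.404]
0.72 [0.095, -0.266, -0.032] [0.156, 0.0, 0.454]
```

>>> {"fn": "step_arm", "kwargs": {
  "deltas": [
    [[0.001,-0.032,0],[0.017,0,0.05],-1],
    [[0.005,-0.064,-0.002],[0.035,0,0.101],-1],
    [[0.011,-0.096,-0.004],[0.052,0,0.151],-1],
    [[0.019,-0.127,-0.007],[0.069,0,0.202],-1],
    [[0.03,-0.157,-0.01],[0.086,0,0.252],-1],
    [[0.043,-0.186,-0.015],[0.104,0,0.303],-1],
    [[0.058,-0.214,-0.02],[0.121,0,0.353],-1],
    [[0.075,-0.241,-0.026],[0.138,0,0.404],-1],
    [[0.095,-0.266,-0.032],[0.156,0,0.454],-1],
    [[0.095,-0.266,-0.032],[0.156,0,0.454],-1],
    [[0.095,-0.266,-0.032],[0.156,0,0.454],-1]
  ]
}}

```text
t: 5.15
ee_pos: [534.9, 60.6, 122.7]
orientation: [2.611, 1.384, -0.443]
ft_force: [-7.5, -7.0, 5.8]
width: 25.3
grasp_force: 30.0
```

```bash
python3 - <<'E'
from h import *
o=get_obs();print(o['ee_pos'],o['ft_force'],o['moment'],o['width'],o['qpos']);m=R.from_rotvec(o['orientation']).as_matrix();print(m.round(3),tool(PSI-.72,.33).as_matrix().round(3))
p0,r0=grasp(.72,.33);print(p0)
for g in list(.72+np.arange(1,10)*.08)+[1.5]:
    p,r=grasp(g,.33);print(round(g,2),np.round(r0.inv().apply(p-p0)/300,3).tolist(),np.round((r0.inv()*r).as_rotvec()/1.5,3).tolist())
E
```

```text
[534.89202706  60.59007603 122.72749631] [-7.4877925  -7.03321381  5.75520081] [-1.22042686  0.78835063  0.15953912] 25.287797430377385 [ 0.21927736  0.55156278  1.73547597 -0.2509335   1.11722002  0.95521818]
[[ 0.529  0.827 -0.187]
 [ 0.782 -0.561 -0.27 ]
 [-0.329 -0.003 -0.944]] [[ 0.533  0.826 -0.182]
 [ 0.782 -0.563 -0.268]
 [-0.324  0.    -0.946]]
[537.24101038  62.42818927 123.94179814]
0.8 [0.001, -0.032, -0.0] [0.017, 0.0, 0.05]
0.88 [0.005, -0.064, -0.002] [0.035, 0.0, 0.101]
0.96 [0.011, -0.096, -0.004] [0.052, -0.0, 0.151]
1.04 [0.019, -0.127, -0.007] [0.069, 0.0, 0.202]
1.12 [0.03, -0.157, -0.01] [0.086, -0.0, 0.252]
1.2 [0.043, -0.186, -0.015] [0.104, -0.0, 0.303]
1.28 [0.058, -0.214, -0.02] [0.121, 0.0, 0.353]
1.36 [0.075, -0.241, -0.026] [0.138, 0.0, 0.404]
1.44 [0.095, -0.266, -0.032] [0.156, -0.0, 0.454]
1.5 [0.11, -0.283, -0.038] [0.169, 0.0, 0.492]
```

>>> {"fn": "step_arm", "kwargs": {
  "deltas": [
    [[-0.006,-0.032,0],[0.017,0,0.05],-1],
    [[-0.003,-0.064,-0.002],[0.035,0,0.101],-1],
    [[0.003,-0.096,-0.004],[0.052,0,0.151],-1],
    [[0.011,-0.127,-0.007],[0.069,0,0.202],-1],
    [[0.022,-0.157,-0.01],[0.086,0,0.252],-1],
    [[0.035,-0.186,-0.015],[0.104,0,0.303],-1],
    [[0.05,-0.214,-0.02],[0.121,0,0.353],-1],
    [[0.067,-0.241,-0.026],[0.138,0,0.404],-1],
    [[0.087,-0.266,-0.032],[0.156,0,0.454],-1],
    [[0.102,-0.283,-0.038],[0.169,0,0.492],-1],
    [[0.102,-0.283,-0.038],[0.169,0,0.492],-1],
    [[0.102,-0.283,-0.038],[0.169,0,0.492],-1]
  ]
}}

```text
t: 6.15
ee_pos: [482.0, 136.9, 123.3]
orientation: [3.053, 0.299, -0.52]
ft_force: [-10.4, -0.4, 5.4]
width: 25.5
grasp_force: 30.0
```

```bash
python3 - <<'E'
from h import *
s=get_image('side');o=get_obs();print(o['ee_pos'],o['ft_force'],o['width'],o['qpos']);print(R.from_rotvec(o['orientation']).as_matrix().round(3))
crop(s,200,130,150,150,4,'c5.png')
p0,r0=grasp(1.5,.33);print(p0)
for b in(.24,.16,.08,0.01):
    p,r=grasp(1.5,b);print(np.round(r0.inv().apply(p-p0)/300,3).tolist(),np.round((r0.inv()*r).as_rotvec()/1.5,3).tolist())
E
```

```text
[481.96133681 136.90037861 123.34037531] [-9.20003885  1.07474276  5.1072777 ] 25.113003989499585 [0.24210107 0.54272288 1.75138541 0.01904236 1.18428069 1.60704576]
[[ 0.926  0.194 -0.325]
 [ 0.184 -0.981 -0.062]
 [-0.331 -0.002 -0.944]]
[486.67036273 139.14657909 123.94179814]
[0.007, -0.0, 0.031] [-0.0, 0.06, 0.0]
[0.015, 0.0, 0.058] [-0.0, 0.113, 0.0]
[0.025, -0.0, 0.085] [-0.0, 0.167, -0.0]
[0.036, 0.0, 0.107] [-0.0, 0.213, 0.0]
```

View pics/c5.png

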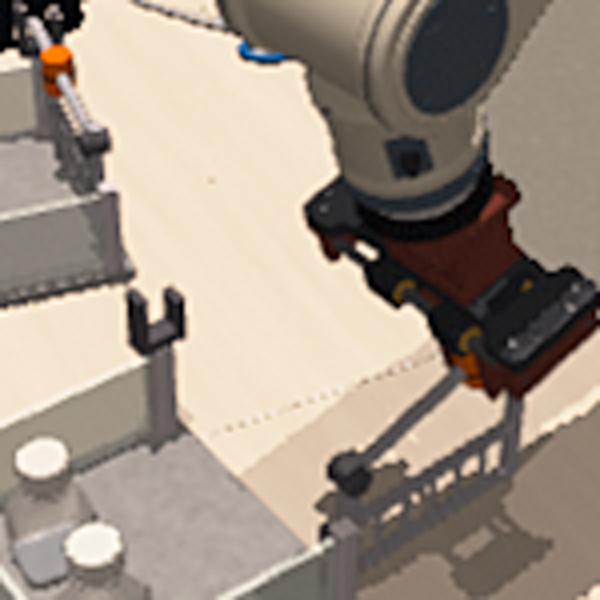

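The gate is wide open, with the bar raised from its pivot (350,470) to the knob (470,370) and the catch at (155,320) empty. I'll lower the bar nearly level, then release it.

>>> {"fn": "step_arm", "kwargs": {
  "deltas": [
    [[-0.004,0,0],[0,0,0],-1],
    [[0,0,0.031],[0,0.06,0],-1],
    [[0.008,0,0.058],[0,0.113,0],-1],
    [[0.018,0,0.085],[0,0.167,0],-1],
    [[0.026,0,0.1],[0,0.2,0],-1],
    [[0.026,0,0.1],[0,0.2,0],-1],
    [[0.026,0,0.1],[0,0.2,0],0.1],
    [[0.026,0,0.1],[0,0.2,0],0.1],
    [[0.026,0,0.1],[0,0.2,0],0.1],
    [[0.026,0,0.1],[0,0.2,0],0.1],
    [[0.026,0,0.1],[0,0.2,0],0.1],
    [[0.026,0,0.1],[0,0.2,0],0.1]
  ]
}}

```text
t: 7.2
ee_pos: [483.0, 136.7, 92.4]
orientation: [3.124, 0.305, -0.048]
ft_force: [0.2, 0.0, 0.2]
width: 48.4
grasp_force: 0.0
```

```bash
python3 - <<'E'
from h import *
s=get_image('side');o=get_obs();print(o['ee_pos'],o['ft_force'],o['width']);print(R.from_rotvec(o['orientation']).as_matrix().round(3))
crop(s,200,130,150,150,4,'c6.png')
E
```

```text
[482.87081511 136.64010416  92.35109482] [ 0.37118998 -0.20228501 -1.04922755] 48.199475834356384
[[ 0.981  0.194 -0.031]
 [ 0.194 -0.981 -0.005]
 [-0.031 -0.001 -1.   ]]
```

View pics/c6.png

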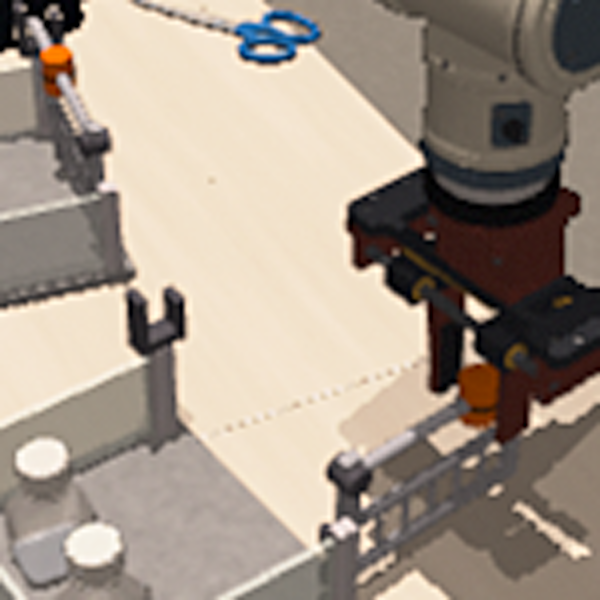

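The bar is level on the gate, from its pivot at (350,470) to the knob at (480,395), and the fingers stand clear of it. I'll retreat upward.

>>> {"fn": "step_arm", "kwargs": {
  "deltas": [
    [[0,0,-0.1],[0,0,0],0.1],
    [[0,0,-0.2],[0,0,0],0.1],
    [[0,0,-0.3],[0,0,0],0.1],
    [[0,0,-0.4],[0,0,0],0.1],
    [[0,0,-0.5],[0,0,0],0.1],
    [[0,0,-0.5],[0,0,0],0.1],
    [[0,0,-0.5],[0,0,0],0.1],
    [[0,0,-0.5],[0,0,0],0.1]
  ]
}}

```text
t: 7.92
ee_pos: [486.7, 137.3, 241.7]
orientation: [3.124, 0.305, -0.05]
ft_force: [0.2, 0.4, 0.1]
width: 47.9
grasp_force: 0.0
```

```bash
python3 - <<'E'
from h import *
s=get_image('side');print(get_obs()['ee_pos'])
crop(s,200,130,150,150,4,'c7.png')
E
```

```text
[486.36893191 137.16363864 241.06855949]
```

View pics/c7.png

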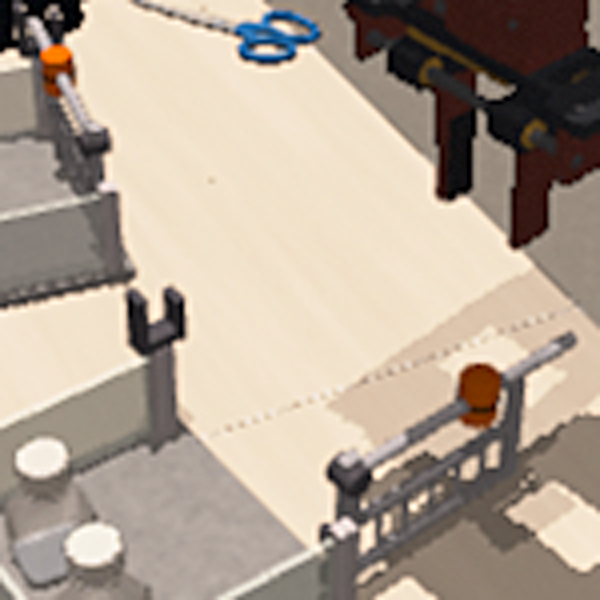

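The bar lies level from (350,470) to (575,340), the gate is wide open, the gripper is clear, and the vial latch at (57,70) is untouched.

```bash
python3 -c "
from workcell import *
print(close_job())"
```

```text
the job is handed in; nothing more can be done
None
```

The flask pen's gate is open about 1.5 rad with its latch bar back down level, the vial pen's latch was left alone, the gripper is clear, and I handed the job in at about 8 s (no verdict shown).

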